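# Pack the hand stamps into their chest and slide the lid shut

### The job

Pack the print-shop stamps away: all four must end up upright inside the chest, below its rim, so that the sliding lid can be pushed fully shut over them. The two tall stamps only fit side by side in the deep bay, where a low stamp now lies in the way; that one belongs in the shallow bay beside the other low one. Set the stamps down rather than dropping them, and leave the bottle, the ink tin and the roller where they stand.

Things in the scene. Friction and masses are not known exactly. Their poses are not given: they have to be found in the camera images.
- chest: fixed wooden stamp chest, open top, 210 mm (x) by 116 mm (y), 82 mm high; origin at the centre of its underside, on the bench. Walls 8 mm; its well spans x -97..97, y -50..50 mm. Divider between its two bays at x 3..9 mm, top at 46 mm. The end wall at +x is 72 mm high; beyond it two runners (tops 82 mm high, y +-50..58 mm) carry the drawn-out lid as far as x = 305 mm
- deep_bay (a point): centre of the floor of the chest's deep bay, 6 mm above the bench; the bay is 100 mm (x) by 100 mm (y), with 68 mm of height under the lid. Axes as the chest's
- shallow_bay (a point): centre of the raised floor of the chest's shallow bay, 32 mm above the bench; the bay is 88 mm (x) by 100 mm (y), with 42 mm of height under the lid. Axes as the chest's
- lid (a joint): sliding flat lid of the chest, in m: 0 = fully shut, about 0.19 = drawn out along the chest's +x (open, as it starts); it slides level with about 2 N of friction and stays where it is left. The lid is 202 mm long, 6 mm thick, its top 80 mm above the bench; it cannot pass over anything higher than 74 mm above the bench
- lid_grip (a point): centre of the lid's grip bar: a bar 20 mm along the chest's x, 60 mm along its y, 26 mm tall, standing on the lid (this point is 93 mm above the bench, 13 mm above the lid's top face); on the chest's x axis at x = -57 mm when shut, plus the lid joint's value. Axes as the chest's
- tall_wide_c (a point): centre (half-way up) of the tall wide stamp: wooden hand stamp 62 mm tall, foot 90 mm (x) by 52 mm (y) by 22 mm thick, handle 34 mm along the stamp's x, 18 mm along its y, standing upright on the middle of the foot and 40 mm tall. z up
- tall_narrow_c (a point): centre (half-way up) of the tall narrow stamp: 62 mm tall, foot 90 mm (x) by 36 mm (y) by 22 mm thick, handle 34 mm along the stamp's x, 18 mm along its y, standing upright on the middle of the foot and 40 mm tall. z up
- low_wide_c (a point): centre (half-way up) of the low wide stamp, which starts lying askew in the chest's deep bay: 38 mm tall, foot 76 mm (x) by 46 mm (y) by 12 mm thick, handle 34 mm along the stamp's x, 18 mm along its y, standing upright on the middle of the foot and 26 mm tall. z up
- low_narrow_c (a point): centre (half-way up) of the low narrow stamp, which starts in the shallow bay along its -y side: 38 mm tall, foot 76 mm (x) by 38 mm (y) by 12 mm thick, handle 34 mm along the stamp's x, 18 mm along its y, standing upright on the middle of the foot and 26 mm tall. z up
- bottle_c (a point): centre (half-way up) of a standing white bottle, 56 mm diameter, 200 mm tall; not to be disturbed
- tin_c (a point): centre (half-way up) of a round metal ink tin, 72 mm diameter, 45 mm tall; not to be disturbed
- roller_c (a point): a hand ink roller lying on the bench, 32 mm tall, 97 mm wide (y); point on its yoke 16 mm above the bench, roller at +x (to 61 mm), handle to -x (to 78 mm); not to be disturbed
There are look-alikes about, which are no part of the job. Leave any pink, purple or red look-alike of the part that bears low_wide_c alone.

How it is judged:
By the outcome, as a careful person would: the job done as asked, in the order asked, and still so for the second after the job is handed in, with the robot touching nothing.
It also fails if it takes over 72 s, if anything falls off the work surface, if the arm or the gripper's body presses on something with over 40 N, if the wrist force passes 120 N, or if a joint passes its speed limit or range.

### The arm

A 6-joint arm with a two-finger parallel gripper is mounted at the origin on the work surface. World frame = base frame: x ahead of the robot, y to its left, z up, the work surface at z = 0. Lengths are in m, angles in rad, forces in N, time in s.
With the tool pointing down it reaches from about 0.35 to 0.925 m from the base axis. Payload 6.4 kg.
Tool frame: the origin (TCP) lies midway between the tips of the shut fingers; the grasp point (between the pads) lies 19 mm behind it; z points along the fingers, x is the direction in which the jaws open and shut, and the axes are right-handed (so a half turn about z gives the same grasp; the last joint's range is limited). The gripper opens to 94 mm and grips with 3 to 60 N. Pads are 16 mm wide; open, the fingers measure 119 mm over their backs; the gripper's body (75 mm by 177 mm) begins 78 mm behind the grasp point.
Start: joints at [-1.472, 0.245, 1.558, -0, 1.339, -0.174], TCP at [0.175, -0.626, 0.205] pointing down, gripper open.
Joint ranges: [-3.13, 3.13], [-1.02, 2.26], [0.13, 2.54], [-0.95, 4.09], [0.21, 2.88], [-2.74, 2.74]. Speed limits (rad/s): [2.57, 2.57, 3.14, 3.14, 3.14, 3.14].

### API

Orientations are given as [roll, pitch, yaw] about the fixed x, y, z axes, in that order (R = Rz(yaw) Ry(pitch) Rx(roll)).
In Python, from cell import ctrl, snapshot, order gives the robot as it stands.
- The arm moves only by the shell command python3 -m jog 'ROWS' [FORCE]. ROWS is JSON, a list of rows, each a list of 3 entries, a list of its own where there are three numbers: the closure in counts, from 0 (fully open) to 255 (shut), then the shift along the tool's x, y, z in m, then the turn about the tool's z in degrees. In form: [[grip, [tx, ty, tz], yaw], ...]. A call has 1 to 8 rows; each row shifts and turns the commanded pose from where the row before left it, along the tool's axes as they then stand; what a row does not reach is not made up. A row lasts 1/12 s, in which the tool goes at most 41.7 mm and 7.16 degrees, less where a joint would pass 70% of its speed; a pose out of reach is approached as far as the arm can. A call with a gripper value outside its range is refused whole. The fingers move at their own pace and stop on an object; FORCE is the grip in N (left out, the last holds). Time passes only in rows, so rows that do not move let the fingers close. It gives the time, the measured TCP pose, the force and the opening at its end, in the units of the state.
- ctrl.state(): the state, without advancing time (a new reading comes with each control period).
- snapshot(name): name is "side" or "top"; returns a dict with "frame" (384x512x3 uint8, blue, green, red), "mtx" (3x3 intrinsics, pixels), "R" (3x3) and "t" (3): a world point X has camera coordinates R X + t. Camera axes: x right, y down, z forward; pixel columns grow to the right and rows downward; lengths in m; the calibration is good to about 2 mm. A picture is of the moment at which its call begins. There is no depth.
- order.job_done(): hands the job in, once; it reports no verdict.
The state is a dict: "clock": time; "qpos": joint angles; "joint_velocities": joint speeds; "effort": joint torques, N m; "tool_pos": TCP position; "ee_rot": TCP orientation; "wrist_force": force on the tool from outside, world axes, zero at the start; "torque": the same for the moment, N m; "width": opening from 0.0 (shut) to 1.0 (fully open).
Only numpy, scipy, OpenCV 4.12 (cv2) and the standard library are available. Lean on these libraries where they do the work, as an engineer would, in place of code of your own. Each camera call takes 0.05 s, during which the arm holds its last target.

## Working session

There is one attempt and no reset: what is moved stays moved. The work goes in short steps, Python scripts to look and compute and a shell command to move; the robot and the scene stay as the last step left them, time stands still between calls to the robot, and variables do not carry over. Pictures are saved under pics/ and viewed, and the job is handed in when it is done.

```bash
ls; mkdir -p pics; python3 - <<'E'
from cell import ctrl, snapshot
import cv2,pickle
print(ctrl.state())
for n in("side","top"):
    s=snapshot(n); cv2.imwrite(f"pics/{n}0.png",s["frame"]); pickle.dump(s,open(f"{n}0.pkl","wb")); print(n,s["mtx"],s["R"],s["t"])
E
```

```text
pics
{'clock': 0.0, 'qpos': array([-1.47209367e+00,  2.45783676e-01,  1.55898172e+00, -4.02500002e-06,
        1.33868455e+00, -1.74070881e-01]), 'joint_velocities': array([-8.97432002e-04, -5.71327693e-04, -1.61365316e-03,  2.67909349e-04,
        6.33593051e-04,  9.31706002e-06]), 'effort': array([-8.54101268e-05, -4.15836275e+01, -3.14597332e+01,  6.85080118e-02,
        3.31987243e-02, -1.32279188e-04]), 'tool_pos': array([ 0.17507653, -0.62537004,  0.20438216]), 'ee_rot': array([-3.14127484e+00,  1.82990069e-03, -1.29802157e+00]), 'wrist_force': array([ 0.17752311, -0.27578941,  0.75780608]), 'torque': array([0.03491281, 0.02260412, 0.06387785]), 'width': 1.0000010518814366}
side [[377.20543676   0.         255.23883667]
 [  0.         377.20543676 191.55029562]
 [  0.           0.           1.        ]] [[-0.95378301 -0.30044107  0.00575614]
 [-0.17205588  0.53030509 -0.83016461]
 [ 0.24636304 -0.79278728 -0.55748864]] [0.57766201 0.19301891 0.74044884]
top [[442.28795732   0.         258.8166437 ]
 [  0.         442.28795732 188.55939155]
 [  0.           0.           1.        ]] [[ 0.01944241 -0.99980223 -0.00418151]
 [-0.99611629 -0.01901117 -0.0859704 ]
 [ 0.0858739   0.00583674 -0.99628892]] [-0.05830138  0.644693    1.06728639]
```

```bash
python3 - <<'E'
import cv2
for n in("side","top"):
    f=cv2.imread(f"pics/{n}0.png"); cv2.imwrite(f"pics/{n}0b.png",cv2.resize(f,(800,600),interpolation=cv2.INTER_CUBIC))
E
```

```text
(no output)
```

View pics/side0b.png

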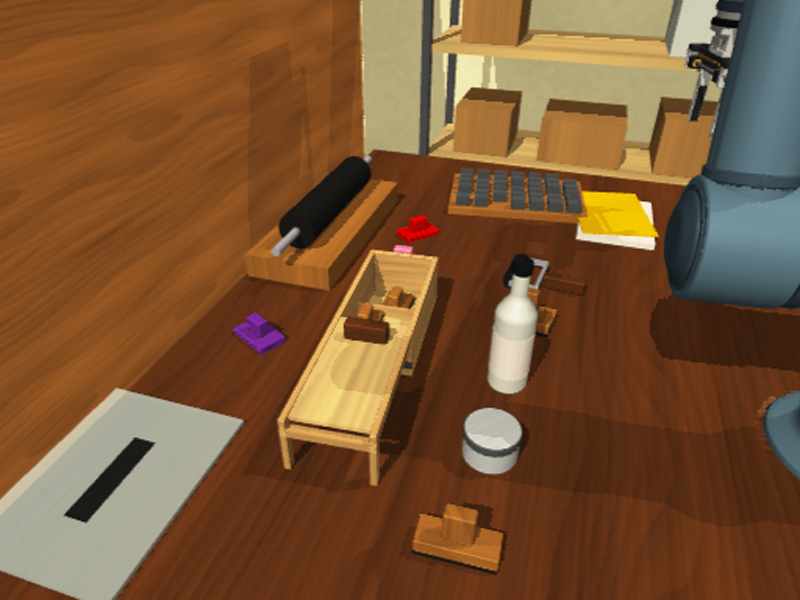

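View pics/top0b.png

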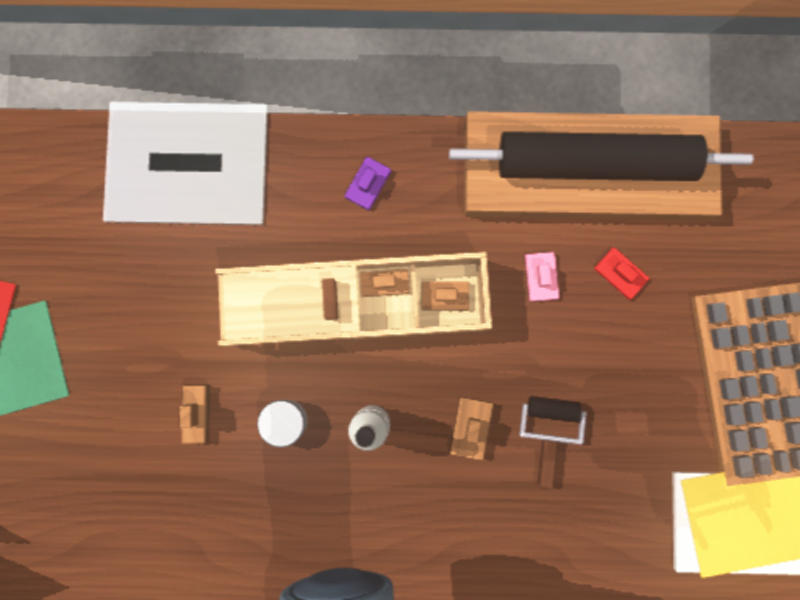

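The side view shows the chest in the centre with its lid drawn toward the viewer (grip bar at 367,329 in the 800-wide picture). The tall stamps are at about (458,540) and behind the bottle (545,315). In the top view, the low stamps are in the bays at (385,282) and (446,295), the tall narrow at (194,414) and the tall wide at (473,430). Next I enlarge the crops.

```bash
cat > h.py <<'E'
import numpy as np,cv2,pickle
from scipy.spatial.transform import Rotation as Ro
def ray(s,uv,z):
    d=s["R"].T@np.linalg.solve(s["mtx"],[uv[0],uv[1],1]); c=-s["R"].T@s["t"]
    return c+d*(z-c[2])/d[2]
def proj(s,X):
    p=s["mtx"]@(s["R"]@np.asarray(X)+s["t"]); return p[:2]/p[2]
def crop(s,u0,v0,w,h,k,name,grid=20):
    f=cv2.resize(s["frame"][v0:v0+h,u0:u0+w],None,fx=k,fy=k,interpolation=cv2.INTER_CUBIC)
    for u in range((u0//grid+1)*grid,u0+w,grid):
        cv2.line(f,(int((u-u0+.5)*k),0),(int((u-u0+.5)*k),6),(255,255,255),1); cv2.putText(f,str(u),(int((u-u0+.5)*k)-12,18),0,.4,(255,255,255),1)
    for v in range((v0//grid+1)*grid,v0+h,grid):
        cv2.line(f,(0,int((v-v0+.5)*k)),(6,int((v-v0+.5)*k)),(255,255,255),1); cv2.putText(f,str(v),(8,int((v-v0+.5)*k)+4),0,.4,(255,255,255),1)
    cv2.imwrite("pics/"+name,f)
E
python3 - <<'E'
from h import *
s=pickle.load(open("top0.pkl","rb"))
crop(s,130,155,200,75,4,"c1.png",10)
crop(s,105,240,130,55,6,"c2.png",10)
crop(s,270,240,130,80,6,"c3.png",10)
crop(s,220,155,110,70,7,"c4.png",10)
E
```

```text
(no output)
```

View pics/c1.png

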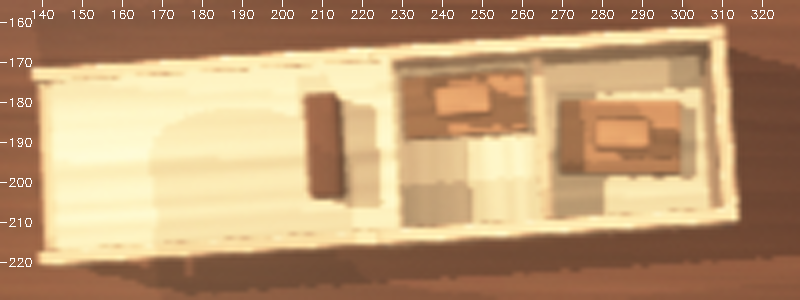

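View pics/c2.png

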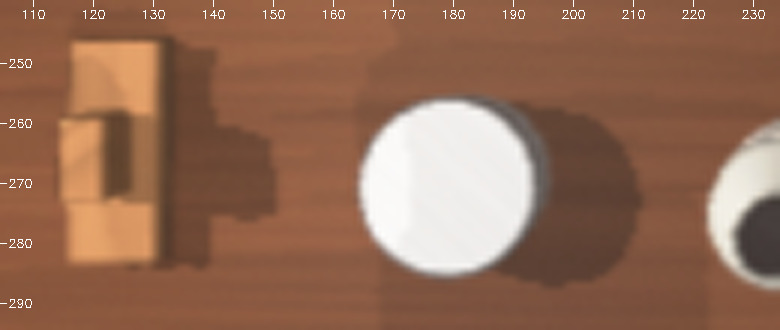

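View pics/c3.png

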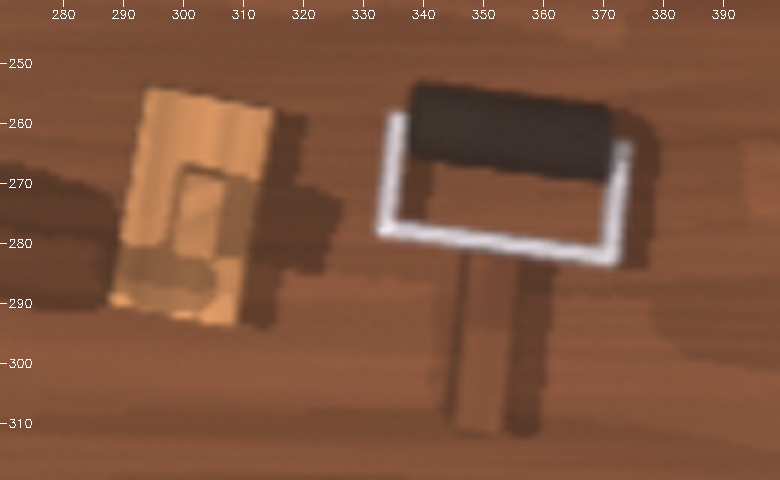

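View pics/c4.png

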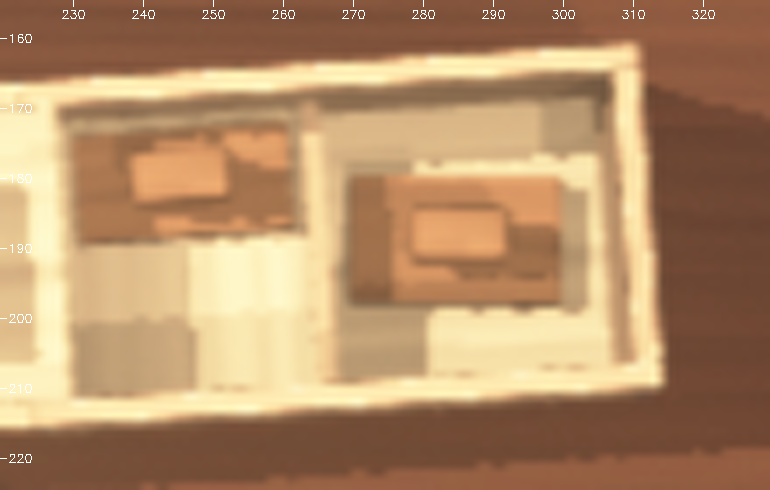

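```bash
cat > fit.py <<'E'
from h import *
from scipy.optimize import least_squares
def fit(s,P,UV,x0):
    P=np.array(P,float);UV=np.array(UV,float)
    def f(q):
        c,n=np.cos(q[2]),np.sin(q[2]);R=np.array([[c,-n,0],[n,c,0],[0,0,1]])
        return np.concatenate([proj(s,R@p+[q[0],q[1],0])-uv for p,uv in zip(P,UV)])
    r=least_squares(f,x0); return r.x,np.round(r.fun,1)
def foot(L,W,z,hz=None):
    return [[a*L/2,b*W/2,z] for a,b in((-1,-1),(1,-1),(1,1),(-1,1))]
E
python3 - <<'E'
from fit import *
s=pickle.load(open("top0.pkl","rb"))
off=-0.5
def go(n,P,UV,x0):
    q,r=fit(s,P,np.array(UV)+0.0,x0); print(n,np.round(q[:2],4),"yaw deg",round(np.degrees(q[2]),2),r); return q
c=go("chest",[[-.105,-.058,.082],[-.105,.058,.082],[.305,-.058,.082],[.305,.058,.082]],[(310.5,161.5),(313.5,209.5),(138.5,172.5),(139.5,219.5)],[.6,0,1.57])
# stamps: x axis approx; corner order (-,-),(+,-),(+,+),(-,+)
go("tw",foot(.09,.052,.022),[(309,294),(315,258),(294,254.5),(288,290)],[.4,-.1,0])
go("tn",foot(.09,.036,.022),[(130,283),(130.5,246.5),(116.5,246.5),(116,283)],[.4,.3,0])
go("lw",foot(.076,.046,.018),[(299.5,180),(269,180),(269.5,198),(299.5,198)],[.6,-.1,1.57])
go("ln",foot(.076,.038,.044),[(262.5,172),(230,174),(230.5,189.5),(263,186.5)],[.6,0,1.57])
go("handle lw",foot(.034,.018,.044),[(291.5,184),(278.5,184),(278.5,191.5),(291.5,191.5)],[.6,0,1.57])
go("handle ln",foot(.034,.018,.070),[(251.5,175),(238,176.5),(238.8,183.5),(252.2,182)],[.6,0,1.57])
go("handle tw",foot(.034,.018,.062),[(305.5,282),(307.5,269),(300.5,268),(298.5,281)],[.4,0,0])
go("handle tn",foot(.034,.018,.062),[(122,273),(122,259.5),(114.5,259.5),(114.5,273)],[.4,0,0])
for n,uv,z in(("tin",(179,270.5),.045),("bottle",(233.5,279.5),.2)):print(n,ray(s,uv,z))
d=pickle.load(open("side0.pkl","rb"))
crop(d,240,150,130,110,6,"d1.png",10)
crop(d,170,150,120,150,5,"d3.png",10)
crop(d,250,310,90,65,8,"d2.png",10)
E
```

```text
chest [ 0.6426 -0.0676] yaw deg 94.53 [ 0.3 -0.5  0.7  0.5 -0.9 -1.1 -0.1  1. ]
tw [ 0.4383 -0.1543] yaw deg -8.98 [-0.1  0.4  0.  -0.3  0.1 -0.6 -0.1  0.6]
tn [0.4523 0.2833] yaw deg 1.75 [ 0.3  0.2  0.3 -0.4 -0.3 -0.2 -0.4  0.4]
lw [ 0.6467 -0.1096] yaw deg 91.23 [ 0.  -0.2  0.1 -0.1 -0.3  0.2  0.2  0.1]
ln [ 0.6635 -0.0155] yaw deg 95.07 [-1.  -0.3  0.5 -0.1  1.  -0.2 -0.4  0.6]
handle lw [ 0.6475 -0.1098] yaw deg 91.05 [ 0.5  0.1 -0.5  0.1 -0.5 -0.1  0.5 -0.1]
handle ln [ 0.6637 -0.0131] yaw deg 97.45 [ 0.3 -0.3 -0.4 -0.2 -0.4  0.3  0.4  0.2]
handle tw [ 0.4403 -0.1542] yaw deg -7.97 [ 0.2  0.8  0.4 -0.6 -0.2 -0.8 -0.4  0.6]
handle tn [0.452  0.2827] yaw deg 2.41 [ 0.   0.4  0.1 -0.6 -0.  -0.4 -0.1  0.6]
tin [0.44322225 0.14168875 0.045     ]
bottle [0.442893   0.00133707 0.2       ]
```

View pics/d1.png

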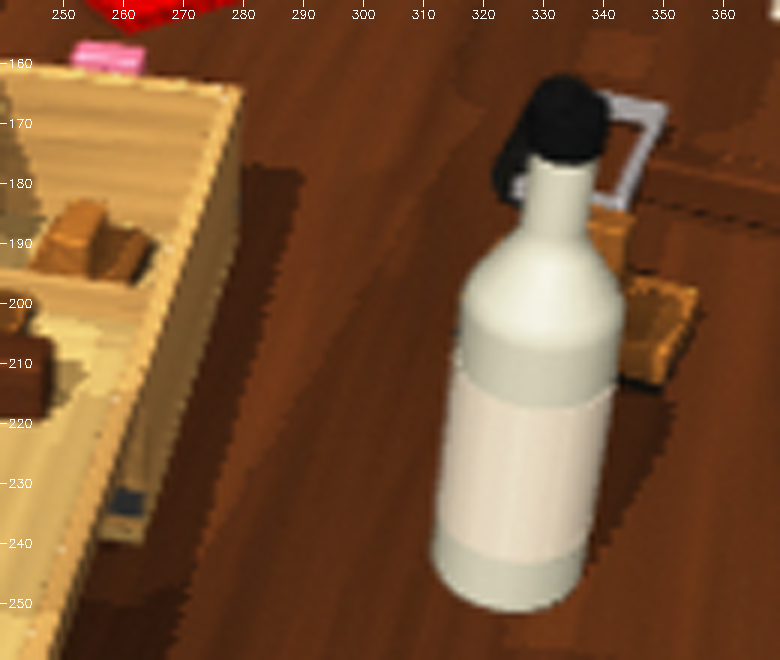

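View pics/d2.png

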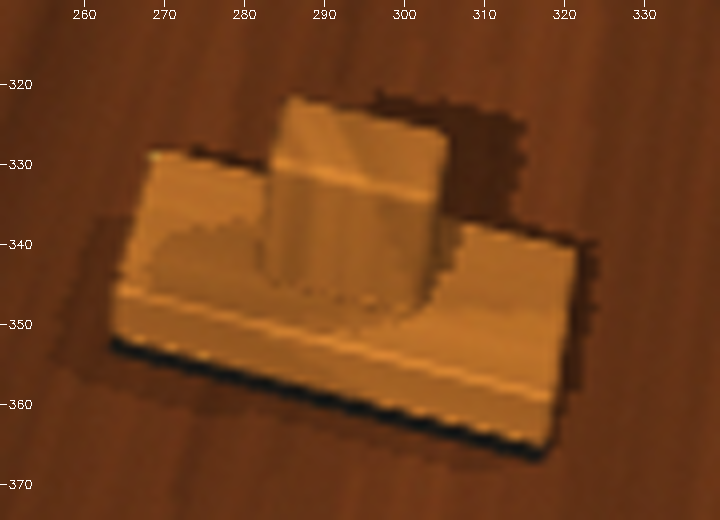

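View pics/d3.png

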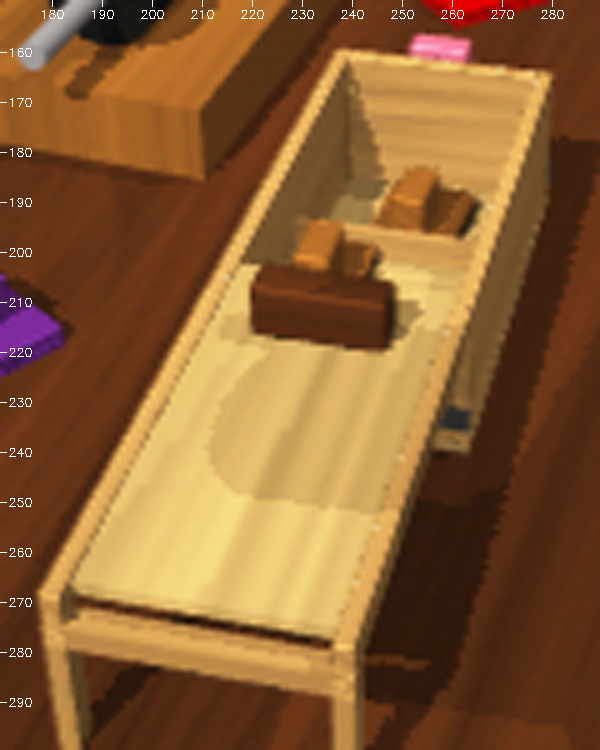

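Candidates for the low wide stamp: brown (285,188) in the deep bay, pink (346,176), red (399,175), purple (235,117). The last three are the excluded look-alikes. Crop c4 shows the brown one in the deep bay, with a 76x46 foot (fit residual ≤0.3 px), so I choose it. Next I refine the poses using both cameras.

```bash
cat >> fit.py <<'E'
def fit2(items,x0):
    # items: (s,p,uv)
    def f(q):
        c,n=np.cos(q[2]),np.sin(q[2]);R=np.array([[c,-n,0],[n,c,0],[0,0,1]])
        return np.concatenate([proj(s,R@np.array(p)+[q[0],q[1],0])-uv for s,p,uv in items])
    r=least_squares(f,x0); return r.x,np.round(r.fun,1)
E
python3 - <<'E'
from fit import *
T=pickle.load(open("top0.pkl","rb"));S=pickle.load(open("side0.pkl","rb"))
k=[[-.105,-.058,.082],[-.105,.058,.082],[.305,-.058,.082],[.305,.058,.082]]
a=[(T,p,u) for p,u in zip(k,[(310.5,161.5),(313.5,209.5),(138.5,172.5),(139.5,219.5)])]
b=[(S,p,u) for p,u in zip(k,[(238,159.5),(279.7,164.5),(178,268.5),(241,279)])]
# tn side
f=foot(.09,.036,.022); 
ct=[(T,p,u) for p,u in zip(f,[(130,283),(130.5,246.5),(116.5,246.5),(116,283)])]
cs=[(S,p,u) for p,u in zip(f,[(321,340),(268.5,328.5),(264.5,345.5),(318,359)])]
for n,i,x in(("chest top",a,[.6,0,1.57]),("side",b,[.6,0,1.57]),("both",a+b,[.6,0,1.57]),("tn top",ct,[.4,.3,0]),("tn side",cs,[.4,.3,0]),("both",ct+cs,[.4,.3,0])):
    q,r=fit2(i,x);print(n,q[:2].round(4),np.degrees(q[2]).round(2),r)
    if n=="both" and x[0]==.6:C=q
c,n=np.cos(C[2]),np.sin(C[2]);R=np.array([[c,-n],[n,c]])
for m,p in(("lw",(.6467,-.1096)),("ln",(.6635,-.0150))):print(m,R.T@(np.array(p)-C[:2]))
for m,p in(("lw tgt",(.053,.021)),("tw",(-.047,.02)),("tn",(-.047,-.028)),("bar",(.133,0)),("bar0",(-.057,0))):print(m,(R@p+C[:2]).round(4))
# tall wide side handle/foot checks
print(proj(S,[.4383,-.1543,.062]), [proj(S,(R@np.array(p)[:2]+C[:2]).tolist()+[p[2]]).round(1) for p in k])
E
```

```text
chest top [ 0.6426 -0.0676] 94.53 [ 0.3 -0.5  0.7  0.5 -0.9 -1.1 -0.1  1. ]
side [ 0.6424 -0.0682] 94.82 [-0.7 -0.4  0.7 -0.4 -0.2 -0.1  0.1  0.4]
both [ 0.6424 -0.0679] 94.7 [ 0.3 -0.5  0.9  0.5 -0.8 -0.6  0.1  1.5 -0.6 -0.3  0.8 -0.3 -0.5 -0.1
 -0.3  0.5]
tn top [0.4523 0.2833] 1.75 [ 0.3  0.2  0.3 -0.4 -0.3 -0.2 -0.4  0.4]
tn side [0.4527 0.2829] 2.65 [ 0.6 -0.2 -0.2 -0.9 -1.3  0.5  0.9  0.4]
both [0.4526 0.283 ] 2.33 [ 0.6 -0.   0.3 -0.6 -0.3 -0.3 -0.1  0.3  0.7  0.  -0.1 -0.9 -1.3  0.4
  0.9  0.6]
lw [-0.0418659  -0.00090839]
ln [ 0.05103834 -0.02540743]
lw tgt [ 0.6171 -0.0168]
tw [ 0.6263 -0.1164]
tn [ 0.6741 -0.1125]
bar [0.6315 0.0646]
bar0 [ 0.647  -0.1248]
[338.37371179 185.22878593] [array([237.4, 159.2]), array([280.5, 164.2]), array([177.5, 268.4]), array([240.7, 279.5])]
```

```bash
cat > g.py <<'E'
import sys;from h import *;from cell import ctrl
# usage g.py x y z yawdeg : turn needed, then shift in turned tool frame (tool ~ vertical)
s=ctrl.state();x,y,z,yw=map(float,sys.argv[1:5])
R=Ro.from_euler("xyz",s["ee_rot"]);y0=np.degrees(s["ee_rot"][2])
turn=(y0-yw+90)%180-90
Rn=R*Ro.from_euler("z",turn,degrees=True)
d=np.array([x,y,z])-s["tool_pos"]
print("t",round(s["clock"],2),"pos",s["tool_pos"].round(4),"rpy",np.degrees(s["ee_rot"]).round(2),"w",round(s["width"]*94,1),"F",s["wrist_force"].round(1))
print("turn",round(turn,2),"shift after turn mm",(Rn.inv().apply(d)*1000).round(1),"shift now",(R.inv().apply(d)*1000).round(1))
E
python3 g.py .647 -.1097 .15 91.2
```

```text
t 0.1 pos [ 0.1751 -0.6254  0.2045] rpy [-1.7998e+02  1.0000e-01 -7.4370e+01] w 94.0 F [-0.  -0.6 -0.5]
turn 14.43 shift after turn mm [-505.6 -482.6   55.3] shift now [-369.4 -593.4   55.3]
```

```bash
python3 -m jog '[[110,[0,0,0],7.1],[110,[0,0,0],7.1],[110,[-0.029,-0.028,0],0],[110,[-0.029,-0.028,0],0],[110,[-0.029,-0.028,0],0],[110,[-0.029,-0.028,0],0],[110,[-0.029,-0.028,0],0],[110,[-0.029,-0.028,0],0]]' 20
python3 -m jog '[[110,[-0.029,-0.028,0],0],[110,[-0.029,-0.028,0],0],[110,[-0.029,-0.028,0],0],[110,[-0.029,-0.028,0],0],[110,[-0.029,-0.028,0],0],[110,[-0.029,-0.028,0],0],[110,[-0.029,-0.028,0],0],[110,[0,0,0],0]]'
python3 g.py .647 -.1097 .10 91.2
```

```text
clock: 0.77
tool_pos: [0.3396, -0.4459, 0.205]
ee_rot: [3.141, 0.001, -1.546]
wrist_force: [-0.1, 0.6, -0.2]
width: 0.569
clock: 1.43
tool_pos: [0.5326, -0.2349, 0.205]
ee_rot: [-3.141, 0.002, -1.539]
wrist_force: [0.6, 0.3, 0.9]
width: 0.568
t 1.43 pos [ 0.5326 -0.2349  0.205 ] rpy [-1.7996e+02  1.1000e-01 -8.8190e+01] w 53.4 F [0.6 0.3 0.9]
turn 0.61 shift after turn mm [-122.5 -116.9  105.4] shift now [-121.3 -118.2  105.4]
```

```bash
python3 -m jog '[[110,[-0.027,-0.026,0],0.6],[110,[-0.027,-0.026,0],0],[110,[-0.027,-0.026,0],0],[110,[-0.027,-0.026,0],0],[110,[-0.014,-0.013,0.03],0],[110,[0,0,0.04],0],[110,[0,0,0.035],0],[110,[0,0,0],0]]'
python3 g.py .647 -.1097 .021 91.2; python3 - <<'E'
from h import *; from cell import snapshot
s=snapshot("top");crop(s,200,130,150,110,5,"e1.png",10)
d=snapshot("side");crop(d,170,60,180,200,3,"e2.png",20)
E
```

```text
clock: 2.1
tool_pos: [0.6387, -0.1139, 0.0913]
ee_rot: [3.127, 0.005, -1.556]
wrist_force: [-1.4, 0.1, -1.4]
width: 0.568
t 2.1 pos [ 0.6387 -0.1139  0.0913] rpy [179.14   0.31 -89.14] w 53.4 F [-1.4  0.1 -1.4]
turn -0.34 shift after turn mm [-3.7 -9.4 70.1] shift now [-3.7 -9.4 70.1]
```

View pics/e1.png

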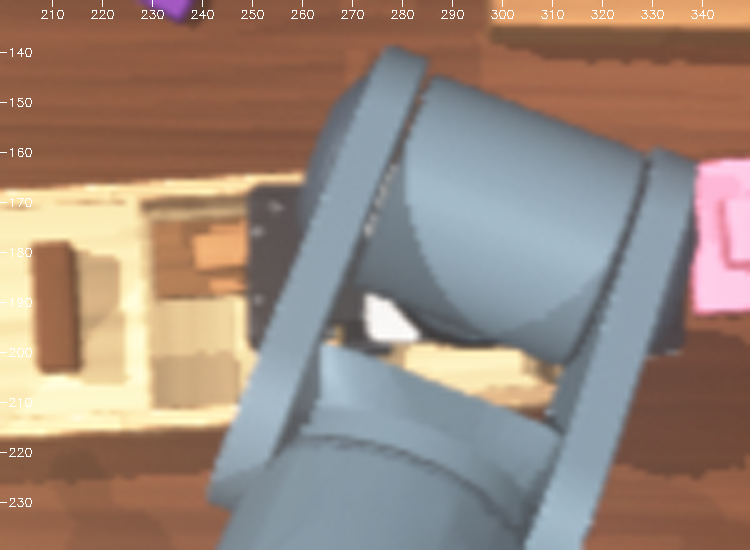

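View pics/e2.png

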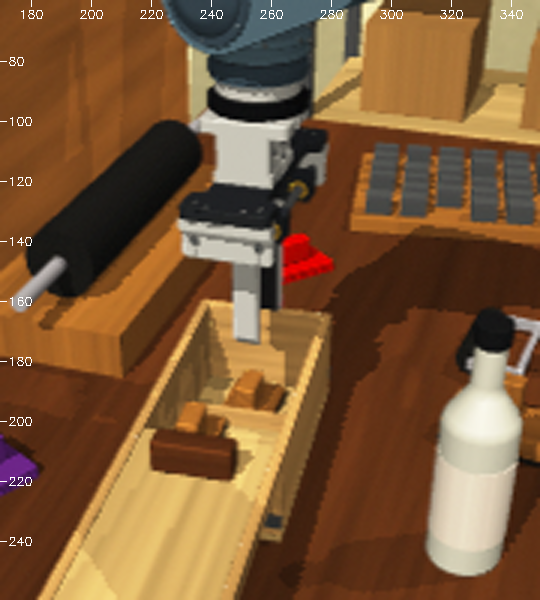

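The tool is over the deep bay with its finger at side (252,165), and the wrist hides the bay in the top view. I correct by a few millimetres and descend.

```bash
python3 -m jog '[[110,[-0.003,-0.005,0],0],[110,[0,0,0],0],[110,[0,0,0],0]]'; python3 g.py .647 -.1097 .021 91.2
```

```text
clock: 2.45
tool_pos: [0.6514, -0.1137, 0.1036]
ee_rot: [-3.137, -0.002, -1.556]
wrist_force: [-0.4, 0.4, -0.4]
width: 0.568
t 2.45 pos [ 0.6514 -0.1137  0.1036] rpy [-1.7973e+02 -1.0000e-01 -8.9170e+01] w 53.4 F [-0.4  0.4 -0.4]
turn -0.37 shift after turn mm [-4.3  4.7 82.6] shift now [-4.2  4.7 82.6]
```

```bash
python3 -m jog '[[110,[-0.004,0.0045,0],0],[110,[0,0,0],0],[110,[0,0,0],0],[110,[0,0,0],0]]'; python3 g.py .647 -.1097 .021 91.2
```

```text
clock: 2.78
tool_pos: [0.6449, -0.109, 0.1008]
ee_rot: [-3.141, -0.0, -1.556]
wrist_force: [-0.5, 0.0, -0.1]
width: 0.574
t 2.78 pos [ 0.6449 -0.109   0.1008] rpy [-1.7998e+02 -1.0000e-02 -8.9170e+01] w 53.9 F [-0.5  0.  -0.1]
turn -0.37 shift after turn mm [ 0.7 -2.  79.8] shift now [ 0.7 -2.  79.8]
```

```bash
python3 -m jog '[[110,[0.0005,-0.002,0.02],0],[110,[0,0,0.02],0],[110,[0,0,0.02],0],[110,[0,0,0.012],0],[110,[0,0,0.005],0],[110,[0,0,0],0],[110,[0,0,0],0],[110,[0,0,0],0]]'; python3 g.py .647 -.1097 .021 91.2
```

```text
clock: 3.45
tool_pos: [0.648, -0.1099, 0.025]
ee_rot: [-3.139, -0.001, -1.556]
wrist_force: [-0.2, -0.7, 1.1]
width: 0.567
t 3.45 pos [ 0.648  -0.1099  0.025 ] rpy [-1.7987e+02 -5.0000e-02 -8.9170e+01] w 53.3 F [-0.2 -0.7  1.1]
turn -0.37 shift after turn mm [-0.2  1.   4. ] shift now [-0.2  1.   4. ]
```

```bash
python3 -m jog '[[110,[0,0.001,0.003],0],[110,[0,0,0],0],[200,[0,0,0],0],[200,[0,0,0],0],[200,[0,0,0],0],[200,[0,0,0],0]]' 20; python3 g.py .647 -.1097 .13 91.2
```

```text
clock: 3.95
tool_pos: [0.6461, -0.1096, 0.0207]
ee_rot: [-3.141, -0.0, -1.556]
wrist_force: [0.2, 0.3, 0.1]
width: 0.358
t 3.95 pos [ 0.6461 -0.1096  0.0207] rpy [-1.7998e+02 -1.0000e-02 -8.9170e+01] w 33.7 F [0.2 0.3 0.1]
turn -0.37 shift after turn mm [   0.2   -1.  -109.3] shift now [   0.2   -1.  -109.3]
```

```bash
python3 -m jog '[[200,[0,0,-0.01],0],[200,[0,0,-0.02],0],[200,[0,0,-0.03],0],[200,[0,0,-0.03],0],[200,[0,0,0],-3.9],[200,[0,0,0],0],[200,[0,0,0],0]]' 30; python3 -c "
import numpy as np
a=np.radians(94.7);R=np.array([[np.cos(a),-np.sin(a)],[np.sin(a),np.cos(a)]])
print(R@[.053,.0215]+[.6424,-.0679])"; python3 g.py .6166 -.0169 .0467 94.7
```

```text
clock: 4.53
tool_pos: [0.6457, -0.1094, 0.1107]
ee_rot: [3.141, 0.0, -1.49]
wrist_force: [-0.4, -0.4, -0.5]
width: 0.357
[ 0.61662956 -0.0168399 ]
t 4.53 pos [ 0.6457 -0.1094  0.1107] rpy [179.99   0.   -85.35] w 33.6 F [-0.4 -0.4 -0.5]
turn -0.05 shift after turn mm [-94.6  21.4  64. ] shift now [-94.6  21.5  64. ]
```

```bash
python3 -m jog '[[200,[-0.02,0.005,0],0],[200,[-0.025,0.006,0],0],[200,[-0.025,0.006,0],0],[200,[-0.0245,0.0045,0],0],[200,[0,0,0],0],[200,[0,0,0],0],[200,[0,0,0],0]]'; python3 g.py .6166 -.0169 .0467 94.7;  python3 - <<'E'
from h import *; from cell import snapshot
d=snapshot("side");crop(d,190,100,120,120,5,"e3.png",10)
E
```

```text
clock: 5.12
tool_pos: [0.6164, -0.0175, 0.1096]
ee_rot: [3.14, 0.0, -1.489]
wrist_force: [0.8, -0.5, -0.3]
width: 0.358
t 5.12 pos [ 0.6164 -0.0175  0.1096] rpy [ 1.7992e+02  1.0000e-02 -8.5310e+01] w 33.7 F [ 0.8 -0.5 -0.3]
turn -0.01 shift after turn mm [-0.6 -0.4 62.9] shift now [-0.6 -0.4 62.9]
```

View pics/e3.png

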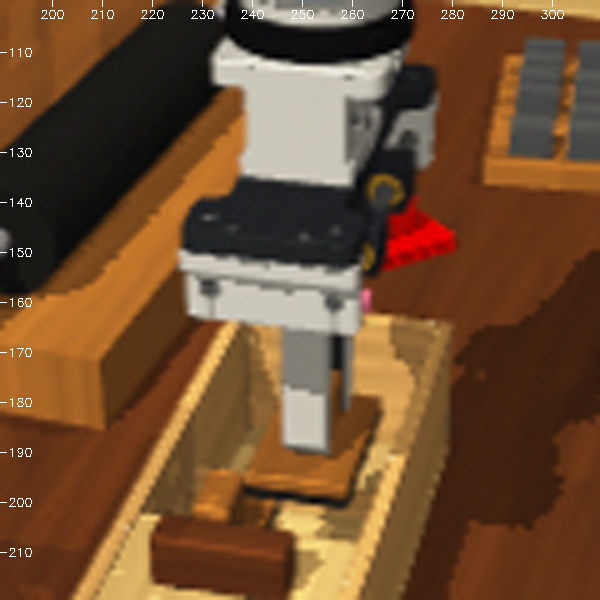

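The low wide stamp hangs level in the jaws (foot at 255,195), beside the low narrow one (217,495→200,497). I lower it.

```bash
python3 -m jog '[[200,[-0.0005,-0.0005,0.02],0],[200,[0,0,0.02],0],[200,[0,0,0.014],0],[200,[0,0,0.004],0],[200,[0,0,0],0],[200,[0,0,0],0]]'; python3 g.py .6166 -.0169 .0467 94.7
```

```text
clock: 5.67
tool_pos: [0.6176, -0.0171, 0.0528]
ee_rot: [-3.141, -0.0, -1.489]
wrist_force: [0.6, -0.1, -0.2]
width: 0.361
t 5.67 pos [ 0.6176 -0.0171  0.0528] rpy [-1.7998e+02 -1.0000e-02 -8.5310e+01] w 33.9 F [ 0.6 -0.1 -0.2]
turn -0.01 shift after turn mm [-0.3  1.   6.1] shift now [-0.3  1.   6.1]
```

```bash
python3 -m jog '[[200,[0,0.001,0.004],0],[200,[0,0,0.001],0],[200,[0,0,0.001],0],[200,[0,0,0],0],[200,[0,0,0],0]]'; python3 g.py .6166 -.0169 .0467 94.7
```

```text
clock: 6.08
tool_pos: [0.6163, -0.0167, 0.0467]
ee_rot: [-3.141, -0.0, -1.488]
wrist_force: [0.2, 0.5, -1.0]
width: 0.36
t 6.08 pos [ 0.6163 -0.0167  0.0467] rpy [-1.7998e+02 -1.0000e-02 -8.5270e+01] w 33.9 F [ 0.2  0.5 -1. ]
turn 0.03 shift after turn mm [ 0.3 -0.3  0. ] shift now [ 0.3 -0.3  0. ]
```

```bash
python3 -m jog '[[200,[0,0,0.001],0],[200,[0,0,0],0],[200,[0,0,0],0]]'; python3 g.py .6166 -.0169 .0467 94.7
```

```text
clock: 6.33
tool_pos: [0.6165, -0.0167, 0.0466]
ee_rot: [-3.141, -0.0, -1.488]
wrist_force: [-2.0, 0.0, 5.2]
width: 0.358
t 6.33 pos [ 0.6165 -0.0167  0.0466] rpy [-1.7998e+02 -1.0000e-02 -8.5260e+01] w 33.7 F [-2.   0.   5.2]
turn 0.04 shift after turn mm [ 0.2 -0.  -0.1] shift now [ 0.2 -0.  -0.1]
```

```bash
python3 -m jog '[[130,[0,0,0],0],[130,[0,0,0],0],[130,[0,0,0],0],[130,[0,0,-0.02],0],[130,[0,0,-0.04],0],[130,[0,0,-0.04],0],[130,[0,0,-0.03],0],[130,[0,0,0],0]]'; python3 g.py .439 -.1543 .15 -8.7
```

```text
clock: 7.0
tool_pos: [0.6206, -0.0175, 0.1839]
ee_rot: [-3.128, -0.004, -1.488]
wrist_force: [0.1, 0.4, 1.2]
width: 0.491
t 7.0 pos [ 0.6206 -0.0175  0.1839] rpy [-179.24   -0.22  -85.26] w 46.1 F [0.1 0.4 1.2]
turn -76.56 shift after turn mm [-159.3  162.7   31.8] shift now [121.2 192.7  31.8]
```

```bash
python3 -m jog '[[80,[0.024,0.02,0],0],[80,[0.03,0.025,0],0],[80,[0.03,0.025,0],0],[80,[0.022,0.032,0],0],[80,[0.015,0.036,0],0],[80,[0,0.036,0],0],[80,[0,0.019,0],0],[80,[0,0,0],-7.1]]'
python3 -m jog '[[80,[0,0,0],-7.1],[80,[0,0,0],-7.1],[80,[0,0,0],-7.1],[80,[0,0,0],-7.1],[80,[0,0,0],-7.1],[80,[0,0,0],-7.1],[80,[0,0,0],-7.1],[80,[0,0,0],-7.1]]'
python3 -m jog '[[80,[0,0,0],-7.1],[80,[0,0,0],-5.5],[80,[0,0,0],0],[80,[0,0,0],0],[80,[0,0,0],0]]'
python3 g.py .439 -.1543 .12 -8.7; python3 - <<'E'
from h import *; from cell import snapshot
d=snapshot("side");cv2.imwrite("pics/e4.png",d["frame"]);t=snapshot("top");cv2.imwrite("pics/e5.png",t["frame"])
E
```

```text
clock: 7.67
tool_pos: [0.4307, -0.1533, 0.1743]
ee_rot: [3.14, 0.001, -1.365]
wrist_force: [-0.0, -0.1, 0.1]
width: 0.685
clock: 8.33
tool_pos: [0.4336, -0.153, 0.1749]
ee_rot: [-3.141, 0.001, -0.367]
wrist_force: [-0.1, -0.4, 0.3]
width: 0.688
clock: 8.75
tool_pos: [0.4337, -0.1531, 0.1752]
ee_rot: [-3.141, 0.0, -0.155]
wrist_force: [0.5, -0.1, 0.3]
width: 0.686
t 8.75 pos [ 0.4337 -0.1531  0.1752] rpy [-1.7999e+02  2.0000e-02 -8.8900e+00] w 64.5 F [ 0.5 -0.1  0.3]
turn -0.19 shift after turn mm [ 5.4  0.4 55.2] shift now [ 5.4  0.4 55.2]
```

View pics/e4.png

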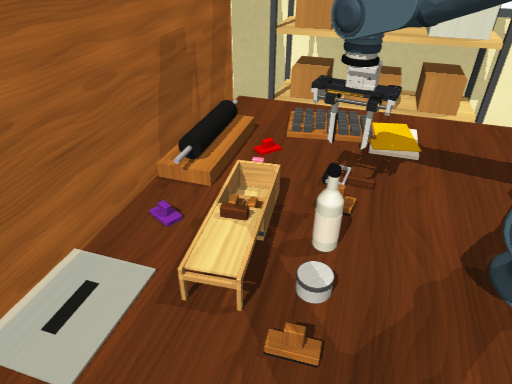

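View pics/e5.png

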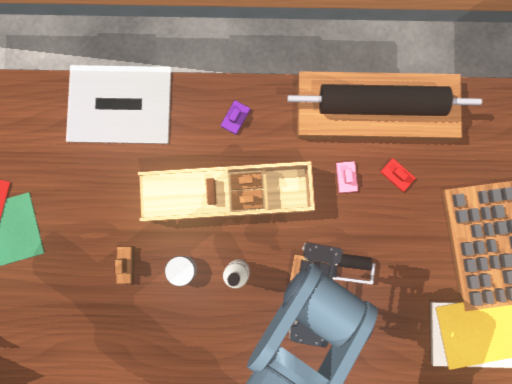

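Top view: both low stamps are side by side in the shallow bay (245,180 and 247,198) and the deep bay is clear. The gripper is over the tall wide stamp, so I descend.

```bash
python3 -m jog '[[100,[0.0055,0,0.02],0],[100,[0,0,0.03],0],[100,[0,0,0.03],0],[100,[0,0,0.01],0],[100,[0,0,0],0],[100,[0,0,0],0],[100,[0,0,0],0]]'; python3 g.py .439 -.1543 .031 -8.7
```

```text
clock: 9.43
tool_pos: [0.4405, -0.1548, 0.0873]
ee_rot: [3.14, -0.003, -0.153]
wrist_force: [-0.1, -0.1, 0.2]
width: 0.611
t 9.43 pos [ 0.4405 -0.1548  0.0873] rpy [ 1.7993e+02 -1.6000e-01 -8.7800e+00] w 57.5 F [-0.1 -0.1  0.2]
turn -0.08 shift after turn mm [-1.7 -0.3 56.3] shift now [-1.7 -0.3 56.3]
```

```bash
python3 - <<'E'
from h import *; from cell import snapshot
d=snapshot("side");crop(d,270,80,130,150,4,"e6.png",10)
E
```

```text
(no output)
```

View pics/e6.png

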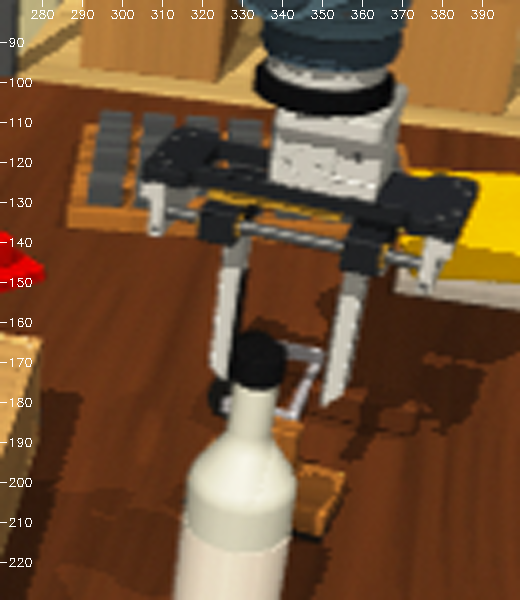

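The fingers straddle the tall wide stamp's handle (337,187) behind the bottle and are clear of it. I go down and grip.

```bash
python3 -m jog '[[100,[-0.001,0,0.02],0],[100,[0,0,0.02],0],[100,[0,0,0.01],0],[100,[0,0,0.003],0],[100,[0,0,0],0],[100,[0,0,0],0],[100,[0,0,0],0]]'; python3 g.py .439 -.1543 .031 -8.7
```

```text
clock: 10.07
tool_pos: [0.4392, -0.1544, 0.0337]
ee_rot: [3.141, -0.002, -0.153]
wrist_force: [0.3, -0.1, 0.4]
width: 0.605
t 10.07 pos [ 0.4392 -0.1544  0.0337] rpy [ 1.7995e+02 -1.2000e-01 -8.7700e+00] w 56.9 F [ 0.3 -0.1  0.4]
turn -0.07 shift after turn mm [-0.3 -0.1  2.7] shift now [-0.3 -0.1  2.7]
```

```bash
python3 -m jog '[[200,[0,0,0],0],[200,[0,0,0],0],[200,[0,0,0],0],[200,[0,0,0],0],[200,[0,0,0],0]]' 20; python3 g.py .439 -.1543 .13 -8.7
```

```text
clock: 10.48
tool_pos: [0.4384, -0.1539, 0.0327]
ee_rot: [3.141, -0.0, -0.153]
wrist_force: [-0.8, -0.2, 2.3]
width: 0.363
t 10.48 pos [ 0.4384 -0.1539  0.0327] rpy [ 1.7999e+02 -2.0000e-02 -8.7700e+00] w 34.1 F [-0.8 -0.2  2.3]
turn -0.07 shift after turn mm [  0.7   0.3 -97.3] shift now [  0.7   0.3 -97.3]
```

```bash
python3 -m jog '[[200,[0,0,-0.01],0],[200,[0,0,-0.025],0],[200,[0,0,-0.035],0],[200,[0,0,-0.035],0],[200,[0,0,-0.025],0],[200,[0,0,0],7.1],[200,[0,0,0],7.1],[200,[0,0,0],7.1]]' 35
python3 -m jog '[[200,[0,0,0],7.1],[200,[0,0,0],7.1],[200,[0,0,0],7.1],[200,[0,0,0],7.1],[200,[0,0,0],7.1],[200,[0,0,0],7.1],[200,[0,0,0],7.1],[200,[0,0,0],5.5]]'
python3 -m jog '[[200,[0,0,0],0],[200,[0,0,0],0]]'
python3 g.py .6263 -.1164 .0387 94.7
```

```text
clock: 11.15
tool_pos: [0.4383, -0.1538, 0.1635]
ee_rot: [3.142, -0.001, -0.531]
wrist_force: [0.3, -0.3, -1.5]
width: 0.356
clock: 11.82
tool_pos: [0.4379, -0.1536, 0.1626]
ee_rot: [3.141, 0.0, -1.494]
wrist_force: [0.1, 0.6, -2.2]
width: 0.361
clock: 11.98
tool_pos: [0.4381, -0.1537, 0.1626]
ee_rot: [3.141, 0.0, -1.486]
wrist_force: [0.3, -0.1, -1.3]
width: 0.36
t 11.98 pos [ 0.4381 -0.1537  0.1626] rpy [ 1.7999e+02  1.0000e-02 -8.5120e+01] w 33.9 F [ 0.3 -0.1 -1.3]
turn 0.18 shift after turn mm [ -21.7 -190.7  123.9] shift now [ -21.1 -190.8  123.9]
```

```bash
python3 -m jog '[[200,[-0.003,-0.02,0],0.2],[200,[-0.004,-0.035,0],0],[200,[-0.004,-0.035,0],0],[200,[-0.004,-0.035,0],0],[200,[-0.003,-0.032,0],0],[200,[-0.002,-0.023,0],0],[200,[-0.001,-0.0105,0],0],[200,[0,0,0],0]]'
python3 -m jog '[[200,[0,0,0.015],0],[200,[0,0,0.015],0],[200,[0,0,0],0],[200,[0,0,0],0],[200,[0,0,0],0]]'
python3 g.py .6263 -.1164 .0387 94.7
python3 - <<'E'
from h import *; from cell import snapshot
d=snapshot("side");crop(d,190,80,120,140,4,"e7.png",10)
E
```

```text
clock: 12.65
tool_pos: [0.6281, -0.1172, 0.1621]
ee_rot: [-3.141, 0.0, -1.488]
wrist_force: [-0.4, -0.4, -1.8]
width: 0.36
clock: 13.07
tool_pos: [0.6264, -0.1181, 0.1333]
ee_rot: [-3.141, -0.0, -1.491]
wrist_force: [-0.2, 0.1, -1.4]
width: 0.359
t 13.07 pos [ 0.6264 -0.1181  0.1333] rpy [-1.7996e+02 -2.0000e-02 -8.5450e+01] w 33.7 F [-0.2  0.1 -1.4]
turn -0.15 shift after turn mm [-1.7  0.  94.6] shift now [-1.7  0.  94.6]
```

View pics/e7.png

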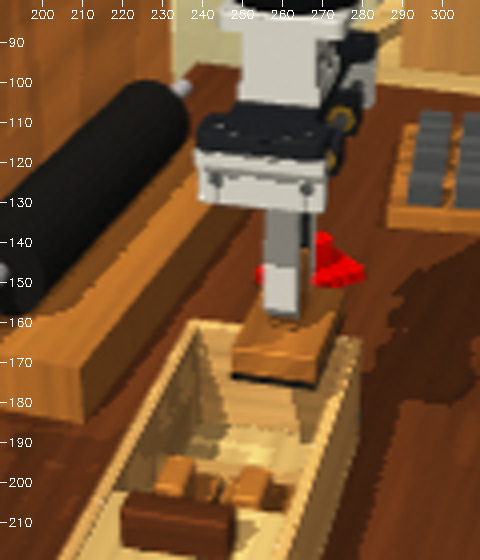

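```bash
python3 - <<'E'
from h import *
S=pickle.load(open("side0.pkl","rb"))
a=np.radians(94.55)
for z in(.1006,.1226):
  for p in((.045,-.026),(.045,.026)):
    print(z,p,proj(S,[.6264+np.cos(a)*p[0]-np.sin(a)*p[1],-.1181+np.sin(a)*p[0]+np.cos(a)*p[1],z]).round(1))
E
```

```text
0.1006 (0.045, -0.026) [247.2 174.9]
0.1006 (0.045, 0.026) [268.6 177.5]
0.1226 (0.045, -0.026) [247.2 166.9]
0.1226 (0.045, 0.026) [268.8 169.5]
```

The stamp's front foot corners, read at about (248,174.5) and (268.5,177.5), match the projections from the tool pose. I lower it.

```bash
python3 -m jog '[[200,[-0.0015,0,0.02],0],[200,[0,0,0.03],0],[200,[0,0,0.025],0],[200,[0,0,0.01],0],[200,[0,0,0.003],0],[200,[0,0,0],0],[200,[0,0,0],0]]'
python3 g.py .6263 -.1164 .0387 94.7
```

```text
clock: 13.7
tool_pos: [0.6278, -0.1169, 0.0465]
ee_rot: [-3.139, -0.001, -1.492]
wrist_force: [0.1, -0.6, -1.7]
width: 0.356
t 13.7 pos [ 0.6278 -0.1169  0.0465] rpy [-1.7983e+02 -8.0000e-02 -8.5470e+01] w 33.4 F [ 0.1 -0.6 -1.7]
turn -0.17 shift after turn mm [-0.6  1.5  7.8] shift now [-0.6  1.5  7.8]
```

```bash
python3 -m jog '[[200,[0,0.0005,0.004],0],[200,[0,0,0.002],0],[200,[0,0,0.001],0],[200,[0,0,0],0],[200,[0,0,0],0]]'
python3 g.py .6263 -.1164 .0387 94.7
```

```text
clock: 14.12
tool_pos: [0.6266, -0.1166, 0.0388]
ee_rot: [-3.14, -0.001, -1.492]
wrist_force: [-0.5, -0.4, 5.4]
width: 0.357
t 14.12 pos [ 0.6266 -0.1166  0.0388] rpy [-1.7992e+02 -4.0000e-02 -8.5470e+01] w 33.6 F [-0.5 -0.4  5.4]
turn -0.17 shift after turn mm [-0.3  0.3  0.1] shift now [-0.3  0.3  0.1]
```

```bash
python3 -m jog '[[130,[0,0,0],0],[130,[0,0,0],0],[130,[0,0,0],0],[130,[0,0,-0.02],0],[130,[0,0,-0.04],0],[130,[0,0,-0.04],0],[130,[0,0,-0.04],0],[130,[0,0,-0.03],0]]'; python3 -m jog '[[130,[0,0,0],0],[130,[0,0,0],0]]'; python3 g.py .4526 .283 .15 2.2;  python3 - <<'E'
from h import *; from cell import snapshot
d=snapshot("side");crop(d,190,80,120,140,4,"e8.png",10)
E
```

```text
clock: 14.78
tool_pos: [0.6266, -0.1166, 0.2111]
ee_rot: [-3.138, -0.001, -1.492]
wrist_force: [-0.5, -0.6, -0.2]
width: 0.487
clock: 14.95
tool_pos: [0.6271, -0.1168, 0.2099]
ee_rot: [-3.137, -0.002, -1.492]
wrist_force: [-0.8, 0.6, -0.6]
width: 0.49
t 14.95 pos [ 0.6271 -0.1168  0.2099] rpy [-1.7975e+02 -1.2000e-01 -8.5470e+01] w 46.0 F [-0.8  0.6 -0.6]
turn -87.67 shift after turn mm [-159.3 -406.3   58.5] shift now [-412.4  142.6   58.5]
```

View pics/e8.png

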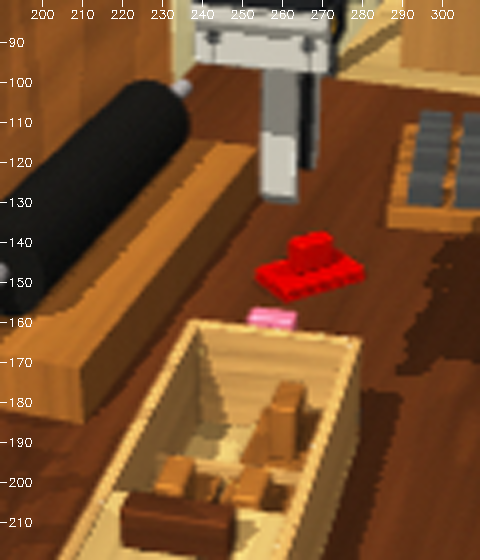

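The tall wide stamp stands in the deep bay on the +y side, with its handle at (262,182). Next is the tall narrow one.

```bash
python3 -m jog '[[100,[-0.02,0,0],0],[100,[-0.041,0,0],0],[100,[-0.041,0,0],0],[100,[-0.041,0,0],0],[100,[-0.041,0,0],0],[100,[-0.041,0,0],0],[100,[-0.041,0,0],0],[100,[-0.041,0.005,0],0]]'
python3 -m jog '[[100,[-0.035,0.02,0],0],[100,[-0.035,0.02,0],0],[100,[-0.027,0.03,0],0],[100,[-0.01,0.036,0],0],[100,[0,0.024,0],0],[100,[0,0.01,0],0],[100,[0,0,0],-7.1],[100,[0,0,0],-7.1]]'
python3 -m jog '[[100,[0,0,0],-7.1],[100,[0,0,0],-7.1],[100,[0,0,0],-7.1],[100,[0,0,0],-7.1],[100,[0,0,0],-7.1],[100,[0,0,0],-7.1],[100,[0,0,0],-7.1],[100,[0,0,0],-7.1]]'
python3 -m jog '[[100,[0,0,0],-7.1],[100,[0,0,0],-7.1],[100,[0,0,0],-2.4],[100,[0,0,0],0],[100,[0,0,0],0]]'
python3 g.py .4526 .283 .031 2.2
```

```text
clock: 15.67
tool_pos: [0.5951, 0.191, 0.2044]
ee_rot: [3.137, -0.0, -1.492]
wrist_force: [0.8, 0.6, -0.9]
width: 0.605
clock: 16.33
tool_pos: [0.4476, 0.2845, 0.2057]
ee_rot: [3.139, -0.0, -1.238]
wrist_force: [0.4, -0.8, 0.0]
width: 0.609
clock: 17.0
tool_pos: [0.4485, 0.2841, 0.2055]
ee_rot: [3.14, 0.002, -0.248]
wrist_force: [0.1, -0.2, -0.1]
width: 0.607
clock: 17.42
tool_pos: [0.4485, 0.2843, 0.2061]
ee_rot: [3.141, 0.002, 0.035]
wrist_force: [0.4, 0.8, -0.1]
width: 0.604
t 17.42 pos [0.4485 0.2843 0.2061] rpy [1.7996e+02 1.2000e-01 2.0000e+00] w 56.8 F [ 0.4  0.8 -0.1]
turn -0.2 shift after turn mm [  4.4   1.4 175. ] shift now [  4.4   1.3 175. ]
```

```bash
python3 -m jog '[[100,[0.004,0.0015,0.03],0],[100,[0,0,0.04],0],[100,[0,0,0.04],0],[100,[0,0,0.01],0],[100,[0,0,0],0],[100,[0,0,0],0],[100,[0,0,0],0]]'
python3 g.py .4526 .283 .031 2.2; python3 - <<'E'
from h import *; from cell import snapshot
d=snapshot("side");crop(d,220,250,130,130,4,"e9.png",10)
E
```

```text
clock: 18.0
tool_pos: [0.4546, 0.2842, 0.09]
ee_rot: [-3.14, -0.004, 0.037]
wrist_force: [0.1, -1.1, -0.1]
width: 0.607
t 18.0 pos [0.4546 0.2842 0.09  ] rpy [-179.92   -0.23    2.11] w 57.0 F [ 0.1 -1.1 -0.1]
turn -0.09 shift after turn mm [-2.3  1.2 59. ] shift now [-2.3  1.2 59. ]
```

View pics/e9.png

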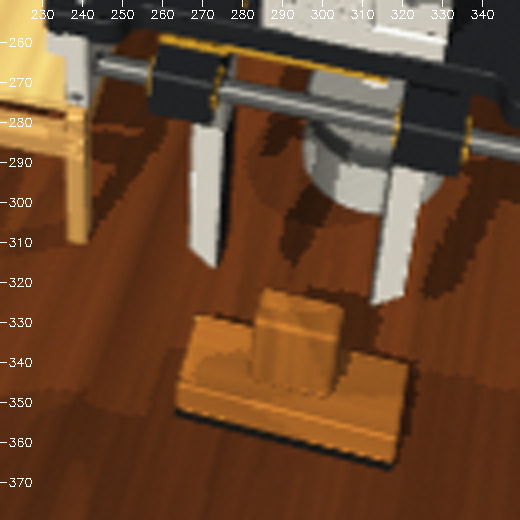

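The fingers (272,312 and 317,322) are above either side of the tall narrow handle (294,327). I go down and grip.

```bash
python3 -m jog '[[100,[-0.001,0.001,0.02],0],[100,[0,0,0.02],0],[100,[0,0,0.013],0],[100,[0,0,0.003],0],[100,[0,0,0],0],[100,[0,0,0],0],[100,[0,0,0],0]]'; python3 g.py .4526 .283 .031 2.2
```

```text
clock: 18.63
tool_pos: [0.4532, 0.2831, 0.0333]
ee_rot: [-3.141, -0.003, 0.037]
wrist_force: [0.1, 0.5, 0.4]
width: 0.608
t 18.63 pos [0.4532 0.2831 0.0333] rpy [-179.94   -0.18    2.13] w 57.2 F [0.1 0.5 0.4]
turn -0.07 shift after turn mm [-0.6  0.   2.3] shift now [-0.6  0.   2.3]
```

```bash
python3 -m jog '[[200,[0,0,0],0],[200,[0,0,0],0],[200,[0,0,0],0],[200,[0,0,0],0],[200,[0,0,0],0]]' 30; python3 g.py .4526 .283 .031 2.2
python3 -m jog '[[200,[0,0,-0.01],0],[200,[0,0,-0.025],0],[200,[0,0,-0.04],0],[200,[0,0,-0.04],0],[200,[0,0,-0.025],0],[200,[0.02,0,0],0],[200,[0.035,0,0],0],[200,[0.035,0,0],0]]'
python3 -m jog '[[200,[0.035,0,0],0],[200,[0.025,0,0],0],[200,[0,0,0],7.1],[200,[0,0,0],7.1],[200,[0,0,0],7.1],[200,[0,0,0],7.1],[200,[0,0,0],7.1],[200,[0,0,0],7.1]]'
python3 -m jog '[[200,[0,0,0],7.1],[200,[0,0,0],7.1],[200,[0,0,0],7.1],[200,[0,0,0],7.1],[200,[0,0,0],7.1],[200,[0,0,0],7.1],[200,[0,0,0],2],[200,[0,0,0],0]]'
python3 -m jog '[[200,[0,0,0],0],[200,[0,0,0],0]]'
python3 g.py .6741 -.1125 .0387 94.7
```

```text
clock: 19.05
tool_pos: [0.4519, 0.2826, 0.0317]
ee_rot: [-3.141, -0.0, 0.037]
wrist_force: [-0.3, 0.3, 1.6]
width: 0.362
t 19.05 pos [0.4519 0.2826 0.0317] rpy [-1.7999e+02 -2.0000e-02  2.1300e+00] w 34.0 F [-0.3  0.3  1.6]
turn -0.07 shift after turn mm [ 0.7 -0.4  0.7] shift now [ 0.7 -0.4  0.7]
clock: 19.72
tool_pos: [0.5425, 0.2862, 0.1731]
ee_rot: [-3.141, -0.002, 0.038]
wrist_force: [0.9, 0.6, -1.1]
width: 0.361
clock: 20.38
tool_pos: [0.6013, 0.288, 0.1717]
ee_rot: [3.141, 0.0, -0.712]
wrist_force: [-0.1, -0.7, -1.0]
width: 0.358
clock: 21.05
tool_pos: [0.6014, 0.288, 0.1717]
ee_rot: [3.141, -0.0, -1.485]
wrist_force: [-0.1, 0.6, -1.6]
width: 0.359
clock: 21.22
tool_pos: [0.6015, 0.2881, 0.1716]
ee_rot: [3.141, -0.0, -1.484]
wrist_force: [0.3, -0.5, 0.2]
width: 0.358
t 21.22 pos [0.6015 0.2881 0.1716] rpy [179.99  -0.   -85.01] w 33.7 F [ 0.3 -0.5  0.2]
turn 0.29 shift after turn mm [405.2 -39.5 132.9] shift now [405.4 -37.5 132.9]
```

```bash
python3 -m jog '[[200,[0.02,-0.002,0],0.3],[200,[0.038,-0.004,0],0],[200,[0.04,-0.004,0],0],[200,[0.04,-0.004,0],0],[200,[0.04,-0.004,0],0],[200,[0.04,-0.004,0],0],[200,[0.04,-0.004,0],0],[200,[0.04,-0.004,0],0]]'
python3 -m jog '[[200,[0.04,-0.004,0],0],[200,[0.035,-0.003,0],0],[200,[0.022,-0.002,0],0],[200,[0.01,0,0],0],[200,[0,0,0],0],[200,[0,0,0],0],[200,[0,0,0],0]]'
python3 g.py .6741 -.1125 .0377 94.7
```

```text
clock: 21.88
tool_pos: [0.6557, -0.0084, 0.1717]
ee_rot: [-3.141, 0.0, -1.489]
wrist_force: [0.9, -0.6, -1.3]
width: 0.36
clock: 22.47
tool_pos: [0.6731, -0.1107, 0.1713]
ee_rot: [3.141, 0.001, -1.488]
wrist_force: [0.9, 0.4, -1.6]
width: 0.36
t 22.47 pos [ 0.6731 -0.1107  0.1713] rpy [ 1.7998e+02  4.0000e-02 -8.5270e+01] w 33.9 F [ 0.9  0.4 -1.6]
turn 0.03 shift after turn mm [  2.   -0.9 133.6] shift now [  2.   -0.9 133.6]
```

```bash
python3 -m jog '[[200,[0.002,-0.0005,0.02],0],[200,[0,0,0.03],0],[200,[0,0,0.01],0],[200,[0,0,0],0],[200,[0,0,0],0],[200,[0,0,0],0],[200,[0,0,0],0]]'
python3 g.py .6741 -.1125 .0377 94.7; python3 - <<'E'
from h import *; from cell import snapshot,ctrl
p=ctrl.state()["tool_pos"]
d=snapshot("side");crop(d,210,110,90,100,6,"f1.png",10)
a=np.radians(94.7)
for z in(-.0317,-.0097):
  for q in((.045,-.018),(.045,.018)):
    print(z,q,proj(d,[p[0]+np.cos(a)*q[0]-np.sin(a)*q[1],p[1]+np.sin(a)*q[0]+np.cos(a)*q[1],p[2]+z]).round(1))
E
```

```text
clock: 23.05
tool_pos: [0.6752, -0.1144, 0.1137]
ee_rot: [-3.138, -0.001, -1.489]
wrist_force: [0.2, -0.7, -1.0]
width: 0.358
t 23.05 pos [ 0.6752 -0.1144  0.1137] rpy [-1.7982e+02 -8.0000e-02 -8.5340e+01] w 33.7 F [ 0.2 -0.7 -1. ]
turn -0.04 shift after turn mm [-2.1  1.2 76. ] shift now [-2.1  1.2 76. ]
-0.0317 (0.045, -0.018) [231.  179.3]
-0.0317 (0.045, 0.018) [245.4 181.1]
-0.0097 (0.045, -0.018) [230.7 171.5]
-0.0097 (0.045, 0.018) [245.3 173.3]
```

View pics/f1.png

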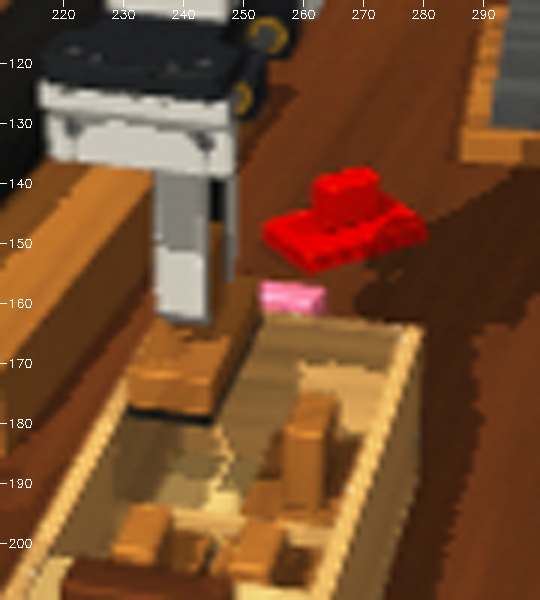

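The foot corners (231,179) and (245,180.5) match the prediction. Descending.

```bash
python3 -m jog '[[200,[-0.001,0.001,0],0],[200,[0,0,0],0],[200,[0,0,0],0],[200,[0,0,0],0],[200,[0,0,0],0]]'
python3 g.py .6741 -.1125 .0377 94.7
```

```text
clock: 23.52
tool_pos: [0.6729, -0.1135, 0.1115]
ee_rot: [-3.142, -0.0, -1.49]
wrist_force: [-0.6, -0.6, -0.8]
width: 0.362
t 23.52 pos [ 0.6729 -0.1135  0.1115] rpy [-180.     -0.    -85.38] w 34.1 F [-0.6 -0.6 -0.8]
turn -0.08 shift after turn mm [-0.9 -1.3 73.8] shift now [-0.9 -1.3 73.8]
```

```bash
python3 -m jog '[[200,[-0.0005,-0.001,0.02],0],[200,[0,0,0.02],0],[200,[0,0,0.015],0],[200,[0,0,0.008],0],[200,[0,0,0.003],0],[200,[0,0,0],0],[200,[0,0,0],0],[200,[0,0,0],0]]'
python3 g.py .6741 -.1125 .0377 94.7
```

```text
clock: 24.18
tool_pos: [0.6748, -0.1132, 0.0469]
ee_rot: [-3.139, -0.001, -1.49]
wrist_force: [-0.4, -0.1, -0.7]
width: 0.361
t 24.18 pos [ 0.6748 -0.1132  0.0469] rpy [-1.7988e+02 -5.0000e-02 -8.5370e+01] w 33.9 F [-0.4 -0.1 -0.7]
turn -0.07 shift after turn mm [-0.8  0.7  9.2] shift now [-0.8  0.7  9.2]
```

```bash
python3 -m jog '[[200,[-0.0005,0.0005,0.004],0],[200,[0,0,0.003],0],[200,[0,0,0.001],0],[200,[0,0,0.001],0],[200,[0,0,0],0],[200,[0,0,0],0]]'
python3 g.py .6741 -.1125 .0377 94.7
```

```text
clock: 24.68
tool_pos: [0.6736, -0.1124, 0.0378]
ee_rot: [-3.141, -0.0, -1.49]
wrist_force: [-2.5, 1.2, 6.3]
width: 0.362
t 24.68 pos [ 0.6736 -0.1124  0.0378] rpy [-1.7999e+02 -1.0000e-02 -8.5360e+01] w 34.0 F [-2.5  1.2  6.3]
turn -0.06 shift after turn mm [ 0.1 -0.5  0.1] shift now [ 0.1 -0.5  0.1]
```

```bash
python3 -m jog '[[130,[0,0,0],0],[130,[0,0,0],0],[130,[0,0,0],0],[130,[0,0,-0.02],0],[130,[0,0,-0.04],0],[130,[0,0,-0.04],0],[130,[0,0,-0.04],0],[130,[0,0,-0.015],0]]'; python3 -m jog '[[140,[-0.02,0.005,0],0],[140,[-0.04,0.005,0],0],[140,[-0.04,0.005,0],0],[140,[-0.04,0.005,0],0],[140,[-0.04,0.005,0],0],[140,[-0.02,0,0],0],[140,[0,0,0],0],[140,[0,0,0],0]]'; python3 g.py .6315 .0646 .085 94.7;  python3 - <<'E'
from h import *; from cell import snapshot
d=snapshot("side");crop(d,190,130,110,110,5,"f2.png",10)
d=snapshot("top");crop(d,130,110,210,170,3,"f3.png",10)
pickle.dump(d,open("top1.pkl","wb"))
E
```

```text
clock: 25.35
tool_pos: [0.6762, -0.1133, 0.1987]
ee_rot: [-3.132, -0.004, -1.49]
wrist_force: [-0.1, -0.9, 1.9]
width: 0.491
clock: 26.02
tool_pos: [0.6318, 0.0857, 0.1907]
ee_rot: [3.141, -0.0, -1.488]
wrist_force: [-0.3, -0.8, 0.4]
width: 0.452
t 26.02 pos [0.6318 0.0857 0.1907] rpy [ 1.7994e+02 -2.0000e-02 -8.5250e+01] w 42.5 F [-0.3 -0.8  0.4]
turn 0.05 shift after turn mm [ 21.    1.9 105.7] shift now [ 20.9   1.9 105.7]
```

View pics/f2.png

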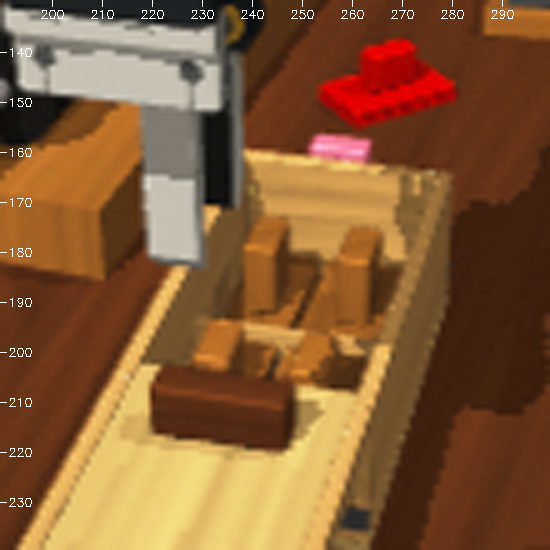

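View pics/f3.png

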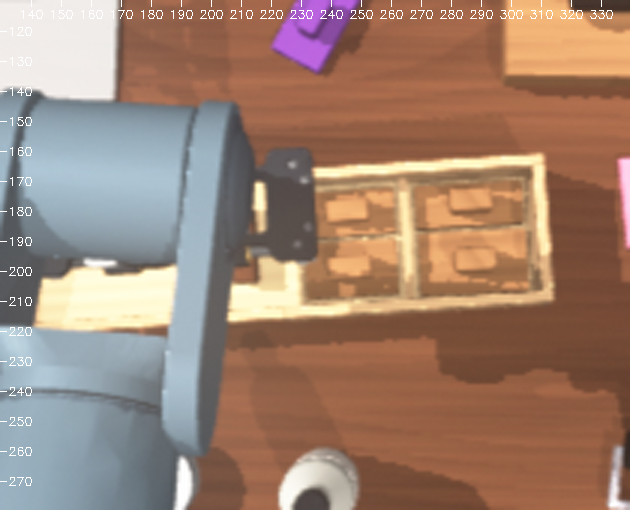

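All four stand upright: side handles at (243,188), (260,190), (219,198), (252,205), and the top view shows two per bay with gaps between them. Now the lid.

```bash
python3 -m jog '[[140,[0.021,0.0015,0.02],0],[140,[0,0,0.03],0],[140,[0,0,0.025],0],[140,[0,0,0.01],0],[140,[0,0,0],0],[140,[0,0,0],0],[140,[0,0,0],0]]' 20; python3 g.py .6315 .0646 .088 94.7;  python3 - <<'E'
from h import *; from cell import snapshot
d=snapshot("side");crop(d,190,110,110,120,5,"f4.png",10)
E
```

```text
clock: 26.7
tool_pos: [0.6339, 0.0633, 0.1084]
ee_rot: [-3.138, -0.0, -1.491]
wrist_force: [0.3, 0.7, 0.4]
width: 0.448
t 26.7 pos [0.6339 0.0633 0.1084] rpy [-1.7982e+02 -3.0000e-02 -8.5400e+01] w 42.2 F [0.3 0.7 0.4]
turn -0.1 shift after turn mm [-1.5  2.3 20.4] shift now [-1.5  2.3 20.4]
```

View pics/f4.png

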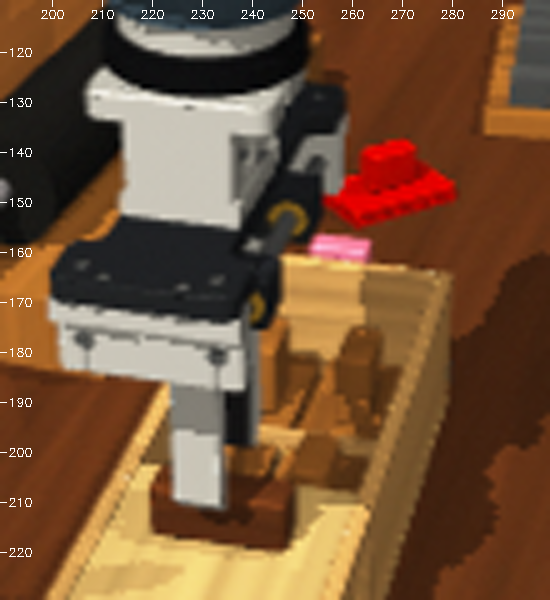

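The fingers straddle the bar (235,210). I go down 20 mm and close.

```bash
python3 -m jog '[[140,[-0.001,0.001,0.01],0],[140,[0,0,0.008],0],[140,[0,0,0],0],[140,[0,0,0],0],[235,[0,0,0],0],[235,[0,0,0],0],[235,[0,0,0],0],[235,[0,0,0],0]]' 20; python3 g.py .647 -.1248 .088 94.7
```

```text
clock: 27.42
tool_pos: [0.6316, 0.0649, 0.0888]
ee_rot: [-3.141, 0.0, -1.49]
wrist_force: [-0.2, -0.4, 0.5]
width: 0.212
t 27.42 pos [0.6316 0.0649 0.0888] rpy [-1.7997e+02  1.0000e-02 -8.5370e+01] w 20.0 F [-0.2 -0.4  0.5]
turn -0.07 shift after turn mm [190.3   0.2   0.8] shift now [ 1.903e+02 -1.000e-01  8.000e-01]
```

```bash
python3 -m jog '[[235,[0.01,0,0],0],[235,[0.02,0,0],0],[235,[0.025,0,0],0],[235,[0.025,0,0],0],[235,[0.02,0,0],0],[235,[0.01,0,0],0],[235,[0,0,0],0],[235,[0,0,0],0]]'; python3 g.py .647 -.1248 .088 94.7
```

```text
clock: 28.08
tool_pos: [0.6407, -0.0459, 0.0888]
ee_rot: [-3.141, -0.001, -1.491]
wrist_force: [1.4, -2.1, 0.2]
width: 0.209
t 28.08 pos [ 0.6407 -0.0459  0.0888] rpy [-1.7994e+02 -8.0000e-02 -8.5420e+01] w 19.6 F [ 1.4 -2.1  0.2]
turn -0.12 shift after turn mm [79.1  0.2  0.9] shift now [79.1  0.   0.9]
```

```bash
python3 -m jog '[[235,[0.01,0,0],0],[235,[0.02,0,0],0],[235,[0.02,0,0],0],[235,[0.012,0,0],0],[235,[0.008,0,0],0],[235,[0.004,0,0],0],[235,[0,0,0],0],[235,[0,0,0],0]]'; python3 g.py .647 -.1248 .088 94.7
```

```text
clock: 28.75
tool_pos: [0.6467, -0.1191, 0.0888]
ee_rot: [-3.141, -0.002, -1.49]
wrist_force: [3.3, -1.4, 1.5]
width: 0.21
t 28.75 pos [ 0.6467 -0.1191  0.0888] rpy [-1.7994e+02 -1.0000e-01 -8.5360e+01] w 19.8 F [ 3.3 -1.4  1.5]
turn -0.06 shift after turn mm [5.7 0.1 0.8] shift now [5.7 0.1 0.8]
```

```bash
python3 -m jog '[[235,[0.003,0,0],0],[235,[0.002,0,0],0],[235,[0.002,0,0],0],[235,[0,0,0],0],[235,[0,0,0],0]]'; python3 g.py .647 -.1248 .088 94.7;python3 -m jog '[[235,[0.002,0,0],0],[235,[0.002,0,0],0],[235,[0,0,0],0],[235,[0,0,0],0]]'; python3 g.py .647 -.1248 .088 94.7
```

```text
clock: 29.17
tool_pos: [0.647, -0.1238, 0.0887]
ee_rot: [-3.141, 0.003, -1.49]
wrist_force: [2.6, 6.2, 4.5]
width: 0.21
t 29.17 pos [ 0.647  -0.1238  0.0887] rpy [-1.7997e+02  1.5000e-01 -8.5340e+01] w 19.7 F [2.6 6.2 4.5]
turn -0.04 shift after turn mm [1.  0.1 0.7] shift now [1.  0.1 0.7]
clock: 29.5
tool_pos: [0.647, -0.1239, 0.0886]
ee_rot: [3.141, 0.01, -1.489]
wrist_force: [1.9, 17.4, 6.5]
width: 0.21
t 29.5 pos [ 0.647  -0.1239  0.0886] rpy [179.98   0.57 -85.34] w 19.7 F [ 1.9 17.4  6.5]
turn -0.04 shift after turn mm [0.9 0.1 0.6] shift now [0.9 0.1 0.6]
```

The lid hit a firm stop after about 189 mm of travel, with force rising to 17 N. I release, retreat and check.

```bash
python3 -m jog '[[235,[-0.002,0,0],0],[235,[-0.001,0,0],0],[160,[0,0,0],0],[160,[0,0,0],0],[160,[0,0,0],0],[160,[0,0,-0.02],0],[160,[0,0,-0.04],0],[160,[0,0,-0.04],0]]'; python3 -m jog '[[160,[0.02,0.01,-0.01],0],[160,[0.035,0.02,0],0],[160,[0.035,0.02,0],0],[160,[0.035,0.02,0],0],[160,[0.035,0.02,0],0],[160,[0.035,0.02,0],0],[160,[0.02,0,0],0],[160,[0,0,0],0]]';python3 -m jog '[[160,[0,0,0],0],[160,[0,0,0],0]]'; python3 - <<'E'
from h import *; from cell import snapshot
d=snapshot("side");cv2.imwrite("pics/g1.png",d["frame"]);crop(d,170,150,120,150,4,"g3.png",10)
d=snapshot("top");crop(d,100,140,270,180,2.9,"g2.png",10)
E
```

```text
clock: 30.17
tool_pos: [0.6447, -0.1266, 0.1867]
ee_rot: [3.135, 0.002, -1.491]
wrist_force: [1.1, -0.6, -0.2]
width: 0.369
clock: 30.83
tool_pos: [0.5525, -0.3542, 0.1979]
ee_rot: [3.14, -0.001, -1.496]
wrist_force: [0.7, -0.3, -0.0]
width: 0.372
clock: 31.0
tool_pos: [0.5543, -0.3491, 0.1979]
ee_rot: [3.141, 0.001, -1.49]
wrist_force: [0.3, -0.5, -0.6]
width: 0.373
```

View pics/g1.png

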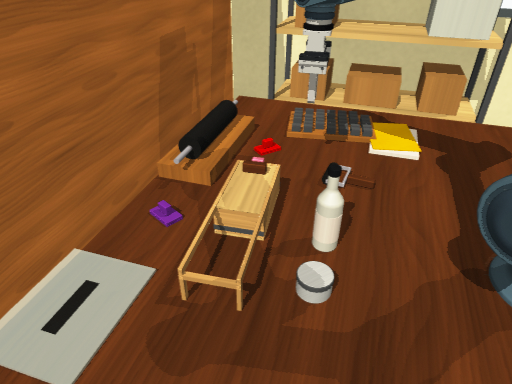

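View pics/g2.png

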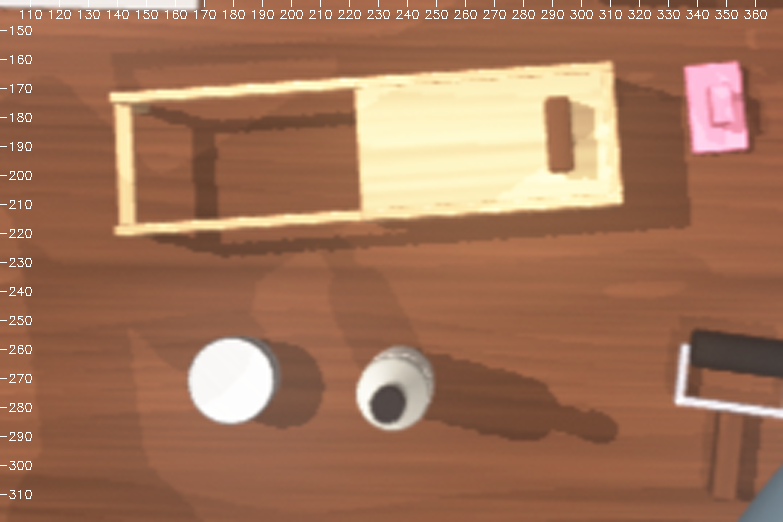

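View pics/g3.png

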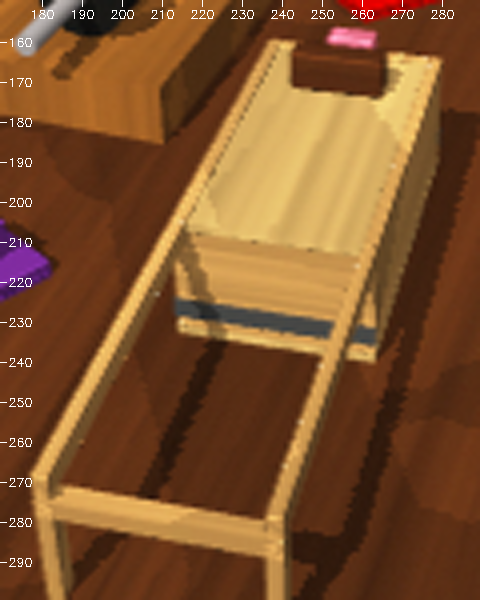

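```bash
python3 - <<'E'
from h import *
T=pickle.load(open("top0.pkl","rb"));S=pickle.load(open("side0.pkl","rb"))
a=np.radians(94.7)
def w(x,y,z):return [.6424+np.cos(a)*x-np.sin(a)*y,-.0679+np.sin(a)*x+np.cos(a)*y,z]
for d in(0,.004):
  print(d,"bar top corners",[(proj(T,w(x+d,y,.106)).round(1).tolist(),proj(S,w(x+d,y,.106)).round(1).tolist()) for x,y in((-.067,-.03),(-.047,-.03),(-.047,.03))], "edge",proj(T,w(.105+d,0,.08)).round(1),proj(S,w(.105+d,-.05,.08)).round(1))
from cell import snapshot
d=snapshot("top");crop(d,210,155,110,60,7,"g4.png",10)
d=snapshot("side");crop(d,200,150,90,90,7,"g5.png",10)
E
```

```text
0 bar top corners [([296.4, 172.5], [244.0, 159.2]), ([287.7, 173.0], [242.0, 163.0]), ([289.5, 199.0], [265.7, 165.8])] edge [223.6 191. ] [216.2 205.4]
0.004 bar top corners [([294.7, 172.6], [243.6, 160.0]), ([286.0, 173.1], [241.6, 163.8]), ([287.8, 199.1], [265.3, 166.6])] edge [221.9 191.1] [215.6 206.5]
```

View pics/g4.png

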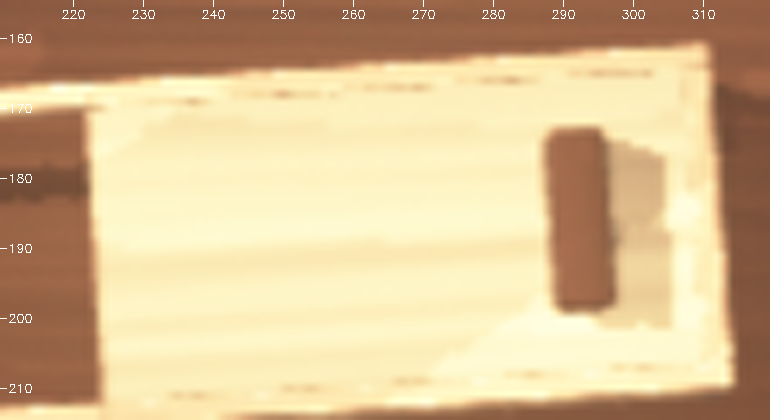

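View pics/g5.png

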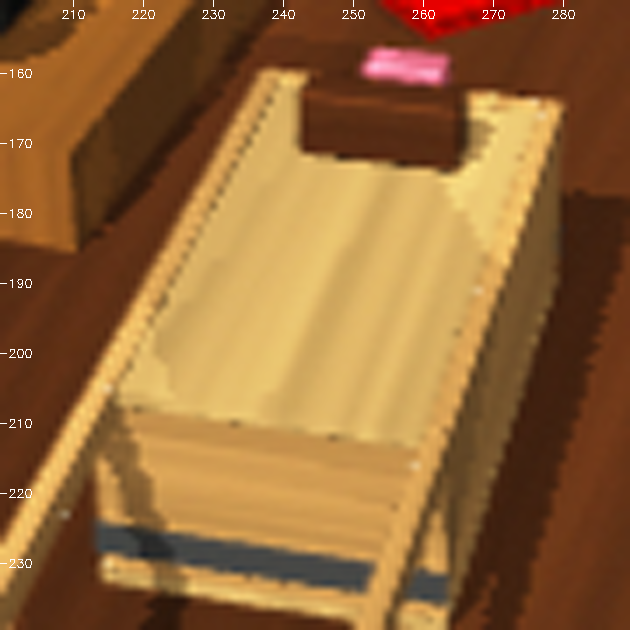

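The bar edges (287.5,173 and 296,173) and the lid's rear edge (about 223,191) match the projection for a joint value of 0. The bottle, tin and roller have not moved. Handing in.

```bash
python3 -c "
from cell import order,ctrl
print(ctrl.state()['clock']);print(order.job_done())"
```

```text
31.2
the job is handed in; nothing more can be done
None
```

All four stamps are packed upright in the chest with the lid shut. I handed the job in at 31.2 s of the 72 s allowed; the system reports no verdict.

- **Order of work:** I moved the low wide stamp from the deep bay to the shallow bay beside the low narrow one. Then I set the tall wide and tall narrow stamps side by side in the deep bay, and pulled the lid shut by its grip bar. Each stamp was lowered until I felt 5–6 N of contact before I opened the jaws.
- **Stamps:** with the lid still open, both cameras showed all four upright, two per bay with gaps between them.
- **Lid:** it met a firm stop after about 189 mm of travel (17 N). That is about 1 mm short of where I calculated full shut, within the camera calibration. The bar and lid edge also match the fully shut position to within about a pixel (2.4 mm).
- **Other objects:** the bottle, tin, roller and the three coloured look-alikes look unmoved in the last pictures; I did not re-measure their positions. None of my checks failed.

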